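Put the broad filling knife back in its counter holder

TASK

In a second-hand tool shop, the broad filling knife has been left lying on the counter. Pick it up by its handle and slide it flat, blade first, into the one wide slot (the holder without a divider), straight and fully home against the back of the slot, and let go with its handle lying outside on the counter. Leave the narrow knife that lies loose on the counter where it is.

Things in the scene. Friction and masses are not known exactly. Their poses are not given: they have to be found in the camera images.
- broad_grip (a point): Broad filling knife (200 g, 205 mm long) lying flat. Point: centre of its wooden handle (110 x 30 x 26 high), 13 mm above the counter. x runs from handle to blade, z up. Steel neck 20 wide, then an aluminium bar 80 wide, 10 thick, 84 mm ahead of the point, then a steel blade 80 wide, 3 thick, at the handle's mid-height; its leading edge is 150 ahead. It balances 25 ahead of the point.
- wide_mouth (a point): Centre of the mouth of the wide slot in a fixed plywood holder, black floor, clear top (75 deep, 130 wide, 38 high), open only at its front, towards the robot. The slot is level, 106 wide, 27 high (3 to 30 mm above the counter), 62 deep to a rigid stop. x points level into the slot, z up. With the broad knife fully home its handle centre is at x = -88 mm from here.
- twin_mouth (a point): Centre of the front of the other fixed holder beside it (left or right): same outer size, material and axes, but a 12 mm divider leaves two slots 47 wide, too narrow for the broad knife. A narrow knife is parked in its left (+y) slot, its handle, 26 high, reaching 145 mm out of the front.
- narrow_grip (a point): The loose narrow filling knife, to be left alone: handle, length and axes as the broad one, but its bar and blade are only 35 mm wide. Point: centre of its handle, 13 mm above the counter. The two loose knives lie on opposite sides of the holders, either way round, blades away from the robot.
Mind the look-alikes: they are no part of the job. What is shaped like the part that bears broad_grip but green is not meant. Leave any red look-alike of the part that bears wide_mouth alone.

How it is judged:
By the outcome, as a careful person would: the job done as asked, in the order asked, and still so for the second after the job is handed in, with the robot touching nothing.
It also fails if it takes over 40 s, if anything falls off the work surface, if the arm or the gripper's body presses on something with over 40 N, if the wrist force passes 120 N, or if a joint passes its speed limit or range.

ROBOT

A 6-joint arm with a two-finger parallel gripper is mounted at the origin on the work surface. World frame = base frame: x ahead of the robot, y to its left, z up, the work surface at z = 0. Lengths are in m, angles in rad, forces in N, time in s.
With the tool pointing down it reaches from about 0.375 to 0.9 m from the base axis. Payload 3.1 kg.
Tool frame: the origin (TCP) lies at the very end of the fingers, on their centre line; the grasp point (between the pads) lies 19 mm behind it (manip.pinch_z is the distance from the TCP to the grasp point, in m); z points along the fingers, y is the line along which they close (so a half turn about z gives the same grasp; the last joint's range is limited). The gripper opens to 85 mm and grips with 20 to 120 N. Pads are 22 mm wide; open, the fingers measure 114 mm over their backs; the gripper's body (76 mm by 85 mm) begins 54 mm behind the grasp point. The pads swing forward as they close: fully open they stand 13 mm farther back than shut.
Start: joints at [-1.472, 0.527, 1.433, -0, 1.181, -0.178], TCP at [0.171, -0.601, 0.231] pointing down, gripper open.
Joint ranges: [-3.08, 3.08], [-0.75, 2.2], [0.22, 2.44], [-1.43, 4.57], [0, 2.65], [-2.85, 2.85]. Speed limits (rad/s): [2.79, 2.79, 3.14, 3.14, 3.14, 3.14].

INTERFACE

Orientations are given as a unit quaternion [x, y, z, w].
In Python, from station import manip gives the robot as it stands.
- The arm moves only by the tool servo_tool, never from a script. Its argument "commands" is one flat list of numbers, 7 for each row, row after row: the shift along the tool's x, y, z each as a share of 500 mm, from -1 to 1, then the turn, a rotation vector about the tool's x, y, z each as a share of 360 degrees, from -1 to 1, then the opening, from -1 (shut) to 1 (fully open). In form: [dx, dy, dz, rx, ry, rz, claw, dx, dy, dz, rx, ry, rz, claw, ...]. A call has 1 to 12 rows; each row shifts and turns the commanded pose from where the row before left it, along the tool's axes as they then stand; what a row does not reach is not made up. A row lasts 1/12 s, in which the tool goes at most 41.7 mm and 7.16 degrees, less where a joint would pass 70% of its speed; a pose out of reach is approached as far as the arm can. A call with a number of a shift or a turn outside -1 to 1 is refused whole. A call with a gripper value outside its range is refused whole. The fingers move at their own pace and stop on an object; "force" is the grip in N (left out, the last holds). Time passes only in rows, so rows that do not move let the fingers close. It gives the time, the measured TCP pose, the force, the opening and the grip force at its end, in the units of the state.
- manip.sense(): the state, without advancing time (a new reading comes with each control period).
- manip.snapshot(name): name is "scene" or "top"; returns a dict with "img" (400x640x3 uint8, red, green, blue), "mtx" (3x3 intrinsics, pixels), "world_to_cam" (4x4, takes a point from world to camera coordinates). Camera axes: x right, y up, looking along -z (the intrinsics and any distortion apply to the point x, -y, -z); pixel columns grow to the right and rows downward; lengths in m; the calibration is good to about 2 mm. A picture is of the moment at which its call begins. There is no depth.
- manip.sign_off(): hands the job in; it is judged then, once.
Trained networks look in a picture, given as the dict that the camera call returned (one of the last four; its "shot" number tells which), for a name from the list of things; names that differ only in an ending like _2 or _b are one class to them, and where a whole thing is asked for, a point or a joint stands for the part that bears it (a point fixed in the world has none). Each returns a list of dicts, best first, with "conf" (0 to 1); they miss things now and then, are a little off and sometimes report something else, mostly with a low value. They report only what shows in the picture. A call takes as long as a camera call. They do not tell look-alikes from the thing itself.
- manip.look_for(picture, query): "box" ([left, top, width, height] in pixels, round what is visible of it).
- manip.silhouettes(picture, query): "pixels" (400x640 bool, what is visible of it) and "box" ([left, top, width, height] in pixels, round what is visible of it).
The state is a dict: "t": time; "q": joint angles; "qd": joint speeds; "tau": joint torques, N m; "tcp_pos": TCP position; "tool_rot": TCP orientation; "force": force on the tool from outside, world axes, zero at the start; "ft_torque": the same for the moment, N m; "finger_gap": opening from 0.0 (shut) to 1.0 (fully open); "gripper_force": force on a finger pad.
Only numpy, scipy, OpenCV 4.12 (cv2) and the standard library are available. Lean on these libraries where they do the work, as an engineer would, in place of code of your own. Each camera call takes 0.05 s, during which the arm holds its last target. There are 200 camera calls.

## Working session

There is one attempt and no reset: what is moved stays moved. The work goes in short steps, Python scripts to look and compute and a tool call to move; the robot and the scene stay as the last step left them, time stands still between calls to the robot, and variables do not carry over. Pictures are saved under pics/ and viewed, at most 10 in all, crops included, and the job is handed in when it is done.

Besides the shell and the picture viewer there is one more tool, called after "Call:" in YAML: its name, and indented under it one key for each argument. servo_tool: Moves the arm, as the interface text tells. Its arguments: {"type":"object","properties":{"commands":{"type":"array"},"force":{"type":"number"}},"required":["commands"]}

```bash
mkdir -p pics; ls; python3 - <<'E'
from station import manip
import cv2,numpy as np
for n in("scene","top"):
    p=manip.snapshot(n); cv2.imwrite(f"pics/{n}0.png",p["img"][:,:,::-1])
    print(n,p["mtx"].tolist(),np.round(p["world_to_cam"],4).tolist(),[k for k in p if k!="img"])
    for q in("broad_grip","wide_mouth","twin_mouth","narrow_grip"):
        print(q,[(np.round(d["box"]).tolist(),round(d["conf"],2)) for d in manip.look_for(p,q)])
s=manip.sense();print(s)
E
```

```text
pics
scene [[374.67478149190845, 0.0, 321.1980030693141], [0.0, 374.67478149190845, 196.90156050297352], [0.0, 0.0, 1.0]] [[0.7455, 0.6664, 0.0142, -0.3546], [-0.4098, 0.4413, 0.7983, 0.1695], [0.5257, -0.601, 0.6021, -1.4751], [0.0, 0.0, 0.0, 1.0]] ['mtx', 'world_to_cam', 'shot']
broad_grip [([367.0, 160.0, 57.0, 31.0], 0.93), ([305.0, 142.0, 48.0, 25.0], 0.77)]
wide_mouth [([335.0, 236.0, 54.0, 49.0], 0.95), ([149.0, 221.0, 58.0, 42.0], 0.9)]
twin_mouth [([362.0, 193.0, 47.0, 37.0], 0.61)]
narrow_grip [([226.0, 239.0, 50.0, 49.0], 0.7)]
top [[512.3120589702131, 0.0, 316.62471276542647], [0.0, 512.3120589702131, 203.41316695392783], [0.0, 0.0, 1.0]] [[0.0024, -1.0, 0.0085, -0.0516], [0.9896, 0.0036, 0.1435, -0.5256], [-0.1435, 0.0081, 0.9896, -1.535], [0.0, 0.0, 0.0, 1.0]] ['mtx', 'world_to_cam', 'shot']
broad_grip [([215.0, 244.0, 28.0, 68.0], 0.97), ([200.0, 162.0, 28.0, 65.0], 0.73)]
wide_mouth [([417.0, 259.0, 46.0, 24.0], 0.8), ([316.0, 130.0, 42.0, 26.0], 0.56)]
twin_mouth [([249.0, 148.0, 43.0, 29.0], 0.73)]
narrow_grip [([399.0, 176.0, 16.0, 67.0], 0.65)]
{'t': 0.5, 'q': array([-1.47249827e+00,  5.27510683e-01,  1.43273025e+00,  5.89181041e-06,
        1.18139000e+00, -1.78502364e-01]), 'qd': array([ 1.66787977e-03, -2.21195126e-03, -1.54690781e-03,  5.60605715e-04,
       -1.02625018e-03, -6.65922330e-05]), 'tau': array([-8.00668640e-04, -4.41907454e+01, -1.78224438e+01, -1.76894036e-04,
        1.84352866e-03, -2.71409348e-06]), 'tcp_pos': array([ 0.17082442, -0.60116443,  0.23129418]), 'tool_rot': array([ 9.90438123e-01,  1.37957689e-01,  3.49054357e-06, -1.90165381e-05]), 'force': array([ 0.07773174, -0.10012975, -0.07150955]), 'ft_torque': array([-0.00685358, -0.00971087, -0.04698387]), 'gripper_force': 0.0, 'finger_gap': 0.9984835840138352}
```

```bash
python3 - <<'E'
import cv2
a=cv2.imread("pics/top0.png")[110:330,180:480]
cv2.imwrite("pics/top0c.png",cv2.resize(a,None,fx=2.6,fy=2.6,interpolation=cv2.INTER_CUBIC))
E
```

```text
(no output)
```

View pics/scene0.png

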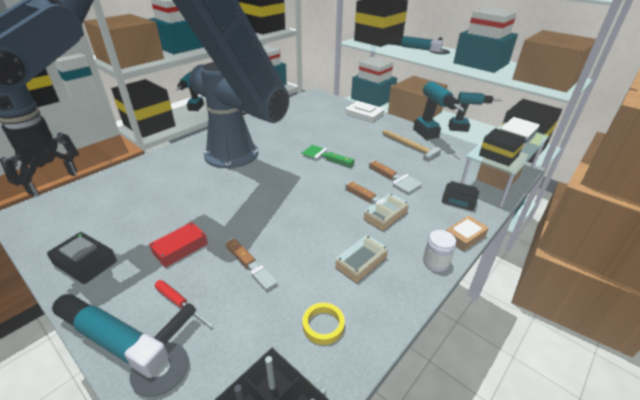

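View pics/top0c.png

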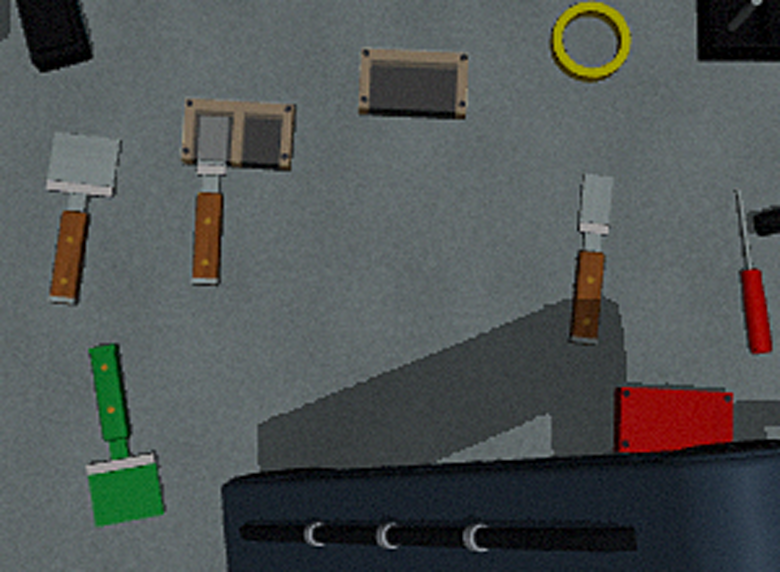

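The top crop, as full-image pixels, shows these things:

- **Broad candidates:** brown-handled wide knife at (207,207), which I choose. The green wide knife at (229,278) is a look-alike. The parked narrow knife at (260,201) and the loose narrow knife at (405,222) are not meant.
- **Holder candidates:** undivided plywood holder at (339,142), which I choose. The twin holder with divider is at (271,161), and the red look-alike is at (440,271).

Next I fit poses from both cameras.

```bash
cat > h.py <<'E'
import numpy as np,cv2
from station import manip
from scipy.optimize import minimize
def proj(p,X):
    X=np.atleast_2d(X);c=(p["world_to_cam"]@np.c_[X,np.ones(len(X))].T)[:3].T
    c=c*[1,-1,-1];u=(p["mtx"]@c.T).T;return u[:,:2]/u[:,2:]
def box(x0,x1,w,z0,z1):
    return np.array([[x,y,z] for x in(x0,x1) for y in(-w/2,w/2) for z in(z0,z1)])
KNIFE=[box(-.055,.055,.03,0,.026),box(.055,.08,.02,.0115,.0145),box(.079,.089,.08,.008,.018),box(.084,.15,.08,.0115,.0145)]
HOLD=[box(0,.075,.13,0,.038)]
def place(B,v):
    c,s=np.cos(v[2]),np.sin(v[2]);return B@np.array([[c,-s,0],[s,c,0],[0,0,1]]).T+[v[0],v[1],v[3] if len(v)>3 else 0]
def render(p,parts,v,S=4):
    m=np.zeros((400*S,640*S),np.uint8)
    for B in parts:
        h=cv2.convexHull(((proj(p,place(B,v))+.5)*S-.5).astype(np.float32))
        cv2.fillPoly(m,[np.round(h*16).astype(np.int32)],255,shift=4)
    return cv2.resize(m,(640,400),interpolation=cv2.INTER_AREA)/255.
def fit(views,parts,v0):
    f=lambda v:sum(np.abs(render(p,parts,v)-m).sum()/m.sum() for p,m in views)
    sim=np.array([v0]+[np.add(v0,d) for d in([.015,0,0],[0,.015,0],[0,0,.12])])
    r=minimize(f,v0,method="Nelder-Mead",options=dict(initial_simplex=sim,xatol=1e-4,fatol=1e-4,maxiter=150))
    return r.x,r.fun
def ground(p,uv,z):
    R=p["world_to_cam"];d=np.linalg.inv(p["mtx"])@[uv[0],uv[1],1]*[1,-1,-1]
    d=R[:3,:3].T@d;o=-R[:3,:3].T@R[:3,3];return o+d*(z-o[2])/d[2]
def pick(p,q,uv):
    L=manip.silhouettes(p,q)
    L=[d for d in L if np.hypot(d["box"][0]+d["box"][2]/2-uv[0],d["box"][1]+d["box"][3]/2-uv[1])<18]
    return L[0]["pixels"].astype(float) if L else None
E
python3 - <<'E'
from h import *
P={n:manip.snapshot(n) for n in("top","scene")}
for q,uv,parts,off in(("broad_grip",(206,213),KNIFE,.013),("wide_mouth",(339,142),HOLD,.02),("twin_mouth",(271,162),HOLD,.02),("narrow_grip",(407,210),None,.013)):
    g=ground(P["top"],uv,off);print(q,"rough",g.round(3), proj(P["scene"],g).round())
    if parts is None: continue
    if q=="broad_grip": v0=[g[0]-.04,g[1],0]
    else: v0=[g[0]-.037,g[1],0]
    V=[]
    for n in P:
        m=pick(P[n],q,proj(P[n],g)[0])
        print(n,None if m is None else m.sum())
        if m is not None:V.append((P[n],m)); print("  single",*[np.round(a,4) for a in fit(V[-1:],parts,v0)])
    if len(V)>1: print("  joint",*[np.round(a,4) for a in fit(V,parts,v0)])
E
```

```text
broad_grip rough [0.498 0.293 0.013] [[379. 168.]]
top None
scene None
wide_mouth rough [ 0.725 -0.12   0.02 ] [[360. 258.]]
top 1075.0
  single [ 0.6889 -0.1165 -0.0642] 0.0399
scene 1509.0
  single [ 0.6868 -0.1112 -0.0675] 0.0432
  joint [ 0.6879 -0.1154 -0.0579] 0.1282
twin_mouth rough [0.659 0.093 0.02 ] [[385. 211.]]
top 1043.0
  single [ 0.6255  0.0945 -0.0425] 0.0758
scene 1002.0
  single [ 0.623   0.0995 -0.0337] 0.0466
  joint [ 0.6241  0.0952 -0.0278] 0.1637
narrow_grip rough [ 0.51  -0.332  0.013] [[248. 263.]]
```

```bash
python3 - <<'E'
from h import *
P={n:manip.snapshot(n) for n in("top","scene")}
g=ground(P["top"],(214,194),.013);v0=[g[0]-.05,g[1],-.1];V=[]
print(g, proj(P["scene"],g))
for n in P:
    m=pick(P[n],"broad_grip",proj(P[n],g)[0])
    if m is not None:V.append((P[n],m)); print(n,m.sum(),*[np.round(a,4) for a in fit(V[-1:],KNIFE,v0)])
v,f=fit(V,KNIFE,v0);print("joint",v.round(4),f)
im=P["top"]["img"][:,:,::-1].copy()[110:270,180:400];S=3.5
im=cv2.resize(im,None,fx=S,fy=S,interpolation=cv2.INTER_CUBIC)
for parts,w in((KNIFE,v),(HOLD,[.688,-.1145,-.065])):
    for B in parts:
        h=cv2.convexHull(((proj(P["top"],place(B,w))-[180,110]+.5)*S).astype(np.float32)).astype(int)
        cv2.polylines(im,[h],True,(0,255,0),1)
cv2.imwrite("pics/ov1.png",im)
E
```

```text
[0.55790615 0.27034704 0.013     ] [[388.94979113 177.10808292]]
top 1061.0 [ 0.5105  0.293  -0.1033] 0.0849
scene 542.0 [ 0.5123  0.3016 -0.1126] 0.2105
joint [ 0.5115  0.2942 -0.0989] 0.38789156306487943
```

View pics/ov1.png

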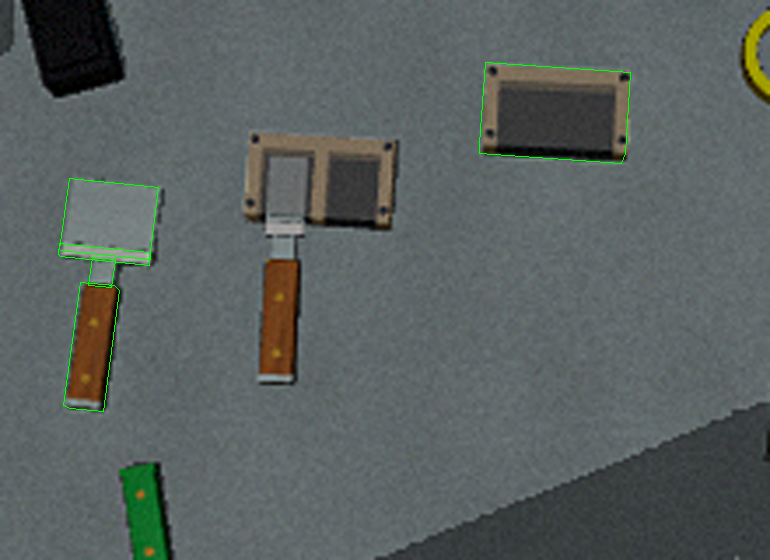

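Call:
servo_tool:
  commands: [0, 0, 0, 0, 0, 0.0152, 1, 0, 0, 0, 0, 0, 0.0152, 1, 0, 0, 0, 0, 0, 0.0152, 1, 0, 0, 0, 0, 0, 0.0152, 1, 0.036, -0.048, 0, 0, 0, 0, 1, 0.036, -0.048, 0, 0, 0, 0, 1, 0.036, -0.048, 0, 0, 0, 0, 1, 0.036, -0.048, 0, 0, 0, 0, 1, 0.036, -0.048, 0, 0, 0, 0, 1, 0.036, -0.048, 0, 0, 0, 0, 1, 0.036, -0.048, 0, 0, 0, 0, 1, 0.036, -0.048, 0, 0, 0, 0, 1]
  force: 60

```text
t: 2.1
tcp_pos: [0.335, -0.4243, 0.2315]
tool_rot: [0.999, -0.053, 0.0, 0.0]
force: [1.0, 0.4, 0.2]
finger_gap: 0.996
gripper_force: 0.0
```

Call:
servo_tool:
  commands: [0.036, -0.048, 0, 0, 0, 0, 1, 0.036, -0.048, 0, 0, 0, 0, 1, 0.036, -0.048, 0, 0, 0, 0, 1, 0.036, -0.048, 0, 0, 0, 0, 1, 0.036, -0.048, 0, 0, 0, 0, 1, 0.036, -0.048, 0, 0, 0, 0, 1, 0.036, -0.048, 0, 0, 0, 0, 1, 0.036, -0.048, 0, 0, 0, 0, 1, 0, 0, 0, 0, 0, 0, 1]

```text
t: 2.85
tcp_pos: [0.5005, -0.2458, 0.2315]
tool_rot: [0.999, -0.05, 0.001, -0.001]
force: [-0.2, -1.0, -0.3]
finger_gap: 0.995
gripper_force: 0.0
```

Call:
servo_tool:
  commands: [-0.0036, -0.054, 0.006, 0, 0, 0, 1, -0.0036, -0.054, 0.006, 0, 0, 0, 1, -0.0036, -0.054, 0.006, 0, 0, 0, 1, -0.0036, -0.054, 0.006, 0, 0, 0, 1, -0.0036, -0.054, 0.006, 0, 0, 0, 1, -0.0036, -0.054, 0.006, 0, 0, 0, 1, -0.0036, -0.054, 0.006, 0, 0, 0, 1, -0.0036, -0.054, 0.006, 0, 0, 0, 1, -0.0036, -0.054, 0.006, 0, 0, 0, 1, -0.0036, -0.054, 0.006, 0, 0, 0, 1, -0.0036, -0.054, 0.006, 0, 0, 0, 1, -0.0036, -0.054, 0.006, 0, 0, 0, 1]

```text
t: 3.85
tcp_pos: [0.5101, 0.0757, 0.1954]
tool_rot: [0.999, -0.053, 0.0, 0.0]
force: [0.6, -0.7, 0.0]
finger_gap: 1.002
gripper_force: 0.0
```

Call:
servo_tool:
  commands: [-0.0036, -0.054, 0.022, 0, 0, 0, 1, -0.0036, -0.054, 0.022, 0, 0, 0, 1, -0.0036, -0.054, 0.022, 0, 0, 0, 1, -0.0036, -0.054, 0.022, 0, 0, 0, 1, -0.0036, -0.054, 0.022, 0, 0, 0, 1, -0.0036, -0.054, 0.022, 0, 0, 0, 1, -0.0036, -0.054, 0.022, 0, 0, 0, 1, -0.0036, -0.054, 0.022, 0, 0, 0, 1, 0, 0, 0, 0, 0, 0, 1, 0, 0, 0, 0, 0, 0, 1]

```text
t: 4.68
tcp_pos: [0.5181, 0.2919, 0.1066]
tool_rot: [0.999, -0.051, -0.0, 0.0]
force: [-0.4, -0.2, 0.2]
finger_gap: 1.0
gripper_force: 0.0
```

```bash
python3 - <<'E'
from h import *
s=manip.sense();print(s["tcp_pos"],s["tool_rot"],s["q"])
P={n:manip.snapshot(n) for n in("top","scene")}
out=[]
for n,S in(("top",5),("scene",5)):
    p=P[n];c=proj(p,[.52,.294,.03])[0];x0,y0=(c-[38,55]).astype(int)
    im=cv2.resize(p["img"][y0:y0+110,x0:x0+76,::-1],None,fx=S,fy=S,interpolation=cv2.INTER_CUBIC)
    t=(proj(p,s["tcp_pos"])[0]-[x0,y0]+.5)*S
    cv2.circle(im,tuple(t.astype(int)),4,(0,0,255),-1)
    for z in(.013,):
        t=(proj(p,[s["tcp_pos"][0],s["tcp_pos"][1],z])[0]-[x0,y0]+.5)*S
        cv2.circle(im,tuple(t.astype(int)),4,(255,0,255),-1)
    for B in KNIFE:
        h=cv2.convexHull(((proj(p,place(B,[.511,.295,-.105]))-[x0,y0]+.5)*S).astype(np.float32)).astype(int)
        cv2.polylines(im,[h],True,(0,255,0),1)
    out.append(im)
cv2.imwrite("pics/near1.png",np.hstack(out))
E
```

```text
[0.51805036 0.29189977 0.10657694] [ 9.98684382e-01 -5.12747698e-02 -4.93312393e-04  3.98506487e-04] [ 3.25536074e-01  6.51744729e-01  1.61372282e+00 -4.91567042e-04
  8.77335846e-01  1.99924139e+00]
```

View pics/near1.png

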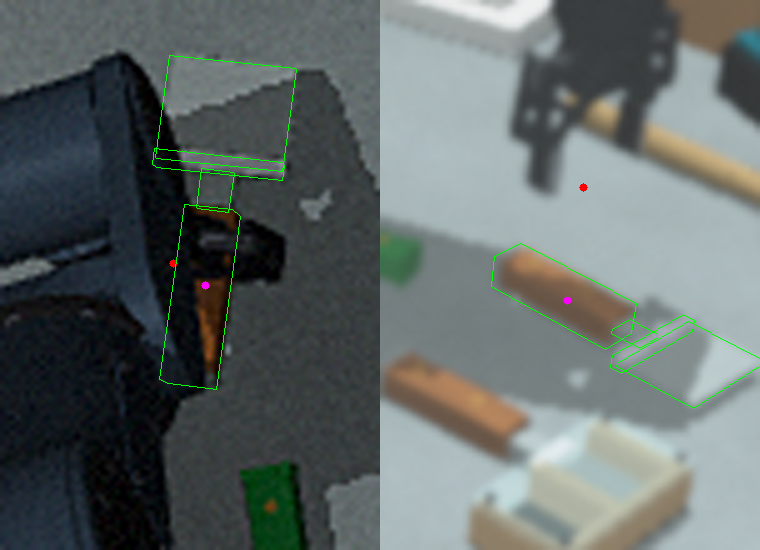

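Call:
servo_tool:
  commands: [0.005, -0.006, 0.034, 0, 0, 0, 1, 0, 0, 0.034, 0, 0, 0, 1, 0, 0, 0.034, 0, 0, 0, 1, 0, 0, 0.034, 0, 0, 0, 1, 0, 0, 0.034, 0, 0, 0, 1, 0, 0, 0.02, 0, 0, 0, 1, 0, 0, 0.013, 0, 0, 0, 1, 0, 0, 0, 0, 0, 0, 1, 0, 0, 0, 0, 0, 0, 1]

```text
t: 5.53
tcp_pos: [0.5218, 0.2935, 0.0063]
tool_rot: [0.999, -0.053, 0.0, -0.0]
force: [0.0, 0.4, -0.2]
finger_gap: 0.997
gripper_force: 0.0
```

Call:
servo_tool:
  commands: [0, 0, 0, 0, 0, 0, -1, 0, 0, 0, 0, 0, 0, -1, 0, 0, 0, 0, 0, 0, -1, 0, 0, 0, 0, 0, 0, -1, 0, 0, 0, 0, 0, 0, -1, 0, 0, 0, 0, 0, 0, -1, 0, 0, 0, 0, 0, 0, -1, 0, 0, 0, 0, 0, 0, -1, 0, 0, 0, 0, 0, 0, -1, 0, 0, 0, 0, 0, 0, -1]
  force: 60

```text
t: 6.37
tcp_pos: [0.5218, 0.2943, 0.0066]
tool_rot: [0.999, -0.053, 0.001, -0.0]
force: [-0.6, 1.3, 5.6]
finger_gap: 0.339
gripper_force: 61.3
```

Call:
servo_tool:
  commands: [0, 0, -0.02, 0, 0, 0, -1, 0, 0, -0.03, 0, 0, 0, -1, 0, 0, -0.03, 0, 0, 0, -1, 0, 0, -0.03, 0, 0, 0, -1, 0, 0, -0.03, 0, 0, 0, -1, 0, 0, -0.03, 0, 0, -0.0065, -1, 0, 0, 0, 0, 0, 0, -1, 0, 0, 0, 0, 0, 0, -1]

```text
t: 7.03
tcp_pos: [0.5214, 0.294, 0.0913]
tool_rot: [0.999, -0.033, 0.0, -0.0]
force: [0.3, -0.3, -1.9]
finger_gap: 0.335
gripper_force: 60.5
```

```bash
python3 - <<'E'
from h import *
s=manip.sense();print(s["tcp_pos"],s["tool_rot"],s["force"],s["ft_torque"],s["finger_gap"],s["gripper_force"])
p=manip.snapshot("scene");c=proj(p,[.56,.294,.1])[0];x0,y0=(c-[60,50]).astype(int)
cv2.imwrite("pics/lift.png",cv2.resize(p["img"][y0:y0+90,x0:x0+120,::-1],None,fx=5,fy=5,interpolation=cv2.INTER_CUBIC))
E
```

```text
[0.52137581 0.29397486 0.09130672] [ 9.99468540e-01 -3.25943614e-02  4.72054735e-04 -1.47828070e-04] [ 0.28830479 -0.28806772 -1.90864149] [ 0.06657361  0.02976709 -0.00848833] 0.33546755973039605 60.53317666053772
```

View pics/lift.png

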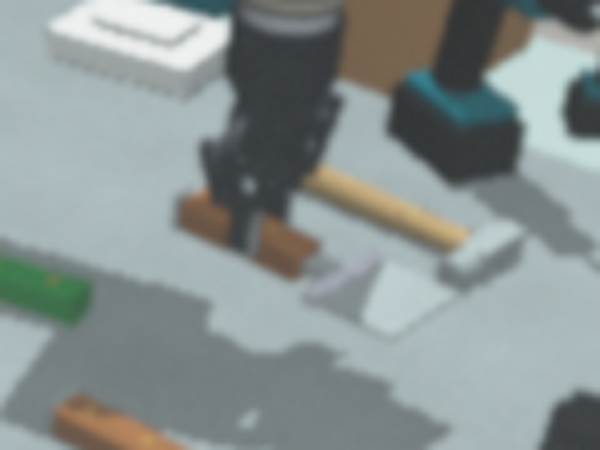

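The crop shows the knife held at mid-handle near (245,230), level and clear of the counter. Next I carry it across.

Call:
servo_tool:
  commands: [0.0025, 0.03, 0, 0, 0, 0, -1, 0.0025, 0.044, 0, 0, 0, 0, -1, 0.0025, 0.044, 0, 0, 0, 0, -1, 0.0025, 0.044, 0, 0, 0, 0, -1, 0.0025, 0.044, 0, 0, 0, 0, -1, 0.0025, 0.044, 0, 0, 0, 0, -1, 0.0025, 0.044, 0, 0, 0, 0, -1, 0.0025, 0.044, 0, 0, 0, 0, -1, 0.0025, 0.044, 0, 0, 0, 0, -1, 0.0025, 0.044, 0, 0, 0, 0, -1, 0.0025, 0.044, 0, 0, 0, 0, -1, 0.0025, 0.044, 0, 0, 0, 0, -1]

```text
t: 8.08
tcp_pos: [0.5183, 0.0348, 0.0896]
tool_rot: [0.999, -0.033, -0.002, -0.0]
force: [0.3, -0.3, -1.5]
finger_gap: 0.335
gripper_force: 60.5
```

Call:
servo_tool:
  commands: [0.0025, 0.044, 0, 0, 0, 0, -1, 0.0025, 0.044, 0, 0, 0, 0, -1, 0.0025, 0.044, 0, 0, 0, 0, -1, 0.0025, 0.044, 0, 0, 0, 0, -1, 0.0025, 0.044, 0.02, 0, 0, 0, -1, 0.0025, 0.034, 0.03, 0, 0, 0, -1, 0, 0.015, 0.03, 0, 0, 0, -1, 0, 0, 0.03, 0, 0, 0, -1, 0, 0, 0, 0, 0, 0, -1, 0, 0, 0, 0, 0, 0, -1]

```text
t: 8.92
tcp_pos: [0.5167, -0.0982, 0.0344]
tool_rot: [0.999, -0.033, -0.002, -0.001]
force: [-0.1, -0.8, -0.9]
finger_gap: 0.335
gripper_force: 60.4
```

```bash
python3 - <<'E'
from h import *
s=manip.sense();t=s["tcp_pos"];print(t,s["tool_rot"],s["q"])
P={n:manip.snapshot(n) for n in("top","scene")};out=[]
a=-2*np.arctan2(-s["tool_rot"][1],s["tool_rot"][0]);dz=t[2]-.0066
v=[t[0]-.011*np.cos(a),t[1]-.011*np.sin(a),a,dz]
print(v)
for n in P:
    p=P[n];c=proj(p,[.63,-.107,.03])[0];S=5;x0,y0=(c-[40,55]).astype(int)
    im=cv2.resize(p["img"][y0:y0+110,x0:x0+78,::-1],None,fx=S,fy=S,interpolation=cv2.INTER_CUBIC)
    for parts,w in((KNIFE,v),(HOLD,[.688,-.114,-.065])):
      for B in parts:
        h=cv2.convexHull(((proj(p,place(B,w))-[x0,y0]+.5)*S).astype(np.float32)).astype(int)
        cv2.polylines(im,[h],True,(0,255,0),1)
    out.append(im)
cv2.imwrite("pics/pre.png",np.hstack(out))
E
```

```text
[ 0.5167324  -0.09819145  0.03442279] [ 9.99463256e-01 -3.26808651e-02 -2.14228727e-03 -7.56346717e-04] [-4.00344527e-01  7.15666599e-01  1.81897883e+00 -2.23667145e-04
  6.11489189e-01  1.23600877e+00]
[np.float64(0.5057558956395286), np.float64(-0.09747285238956983), np.float64(-0.0653735394613969), np.float64(0.02782279122380664)]
```

View pics/pre.png

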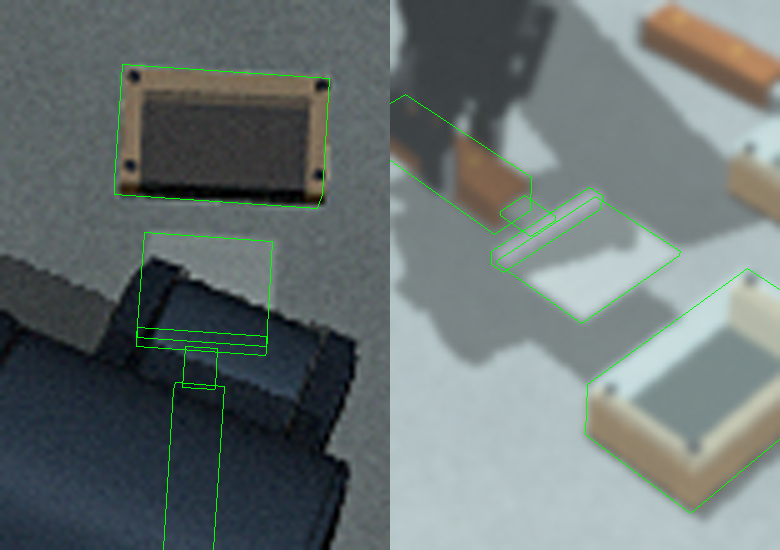

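The projected model matches both views: blade front at (209,237) in the left panel, holder mouth at (218,200). I correct about 4.5 mm sideways, go down to 3 mm above the counter, and insert.

Call:
servo_tool:
  commands: [0, 0.009, 0.02, 0, 0, 0, -1, 0, 0, 0.02, 0, 0, 0, -1, 0, 0, 0.009, 0, 0, 0, -1, 0, 0, 0, 0, 0, 0, -1, 0, 0, 0, 0, 0, 0, -1]

```text
t: 9.43
tcp_pos: [0.5179, -0.1024, 0.0108]
tool_rot: [0.999, -0.032, -0.001, -0.0]
force: [0.0, -0.0, -3.1]
finger_gap: 0.337
gripper_force: 60.5
```

Call:
servo_tool:
  commands: [0.01, 0, 0, 0, 0, 0, -1, 0.02, 0, 0, 0, 0, 0, -1, 0.02, 0, 0, 0, 0, 0, -1, 0.02, 0, 0, 0, 0, 0, -1, 0.01, 0, 0, 0, 0, 0, -1, 0, 0, 0, 0, 0, 0, -1, 0, 0, 0, 0, 0, 0, -1]

```text
t: 10.02
tcp_pos: [0.5581, -0.1051, 0.0114]
tool_rot: [0.999, -0.032, -0.0, -0.0]
force: [-0.8, 0.8, -3.0]
finger_gap: 0.337
gripper_force: 60.5
```

```bash
cat > chk.py <<'E'
import sys
from h import *
s=manip.sense();t=s["tcp_pos"];print(t,s["tool_rot"],s["force"],s["gripper_force"])
P={n:manip.snapshot(n) for n in("top","scene")};out=[]
a=-2*np.arctan2(-s["tool_rot"][1],s["tool_rot"][0]);dz=t[2]-.0066
v=[t[0]-.011*np.cos(a),t[1]-.011*np.sin(a),a,dz]
H=np.array([.688,-.114]);u=np.array([np.cos(-.065),np.sin(-.065)]);d=np.array(v[:2])-H
print("knife in mouth frame",d@u,u[0]*d[1]-u[1]*d[0],"yaw",a+.065,"dz",dz)
for n in P:
    p=P[n];c=proj(p,[.66,-.112,.03])[0];S=6;x0,y0=(c-[32,45]).astype(int)
    im=cv2.resize(p["img"][y0:y0+90,x0:x0+65,::-1],None,fx=S,fy=S,interpolation=cv2.INTER_CUBIC)
    if len(sys.argv)<3:
      for B in KNIFE:
        h=cv2.convexHull(((proj(p,place(B,v))-[x0,y0]+.5)*S).astype(np.float32)).astype(int)
        cv2.polylines(im,[h],True,(0,255,0),1)
    out.append(im)
cv2.imwrite(sys.argv[1],np.hstack(out))
E
python3 chk.py pics/in1.png
```

```text
[ 0.55812121 -0.10507562  0.01142985] [ 9.99487431e-01 -3.20135650e-02 -8.55939389e-05 -1.81301625e-05] [-0.82436724  0.83734124 -3.04962751] 60.4832661151886
knife in mouth frame -0.14118418977158265 0.00045877777167218324 yaw 0.0009619281247120332 dz 0.004829847612494829
```

View pics/in1.png

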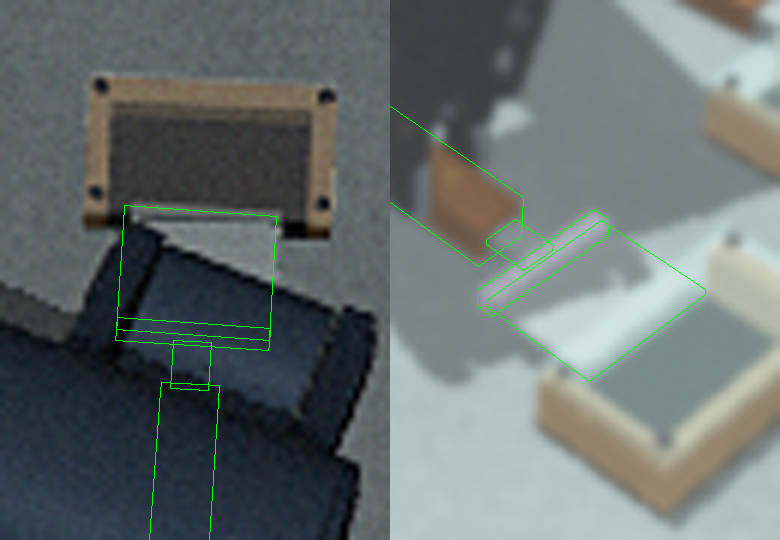

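Call:
servo_tool:
  commands: [0.008, 0.004, 0.004, 0, 0, 0, -1, 0.016, 0, 0, 0, 0, 0, -1, 0.016, 0, 0, 0, 0, 0, -1, 0.016, 0, 0, 0, 0, 0, -1, 0.016, 0, 0, 0, 0, 0, -1, 0.014, 0, 0, 0, 0, 0, -1, 0, 0, 0, 0, 0, 0, -1, 0, 0, 0, 0, 0, 0, -1]

```text
t: 10.78
tcp_pos: [0.6014, -0.11, 0.0092]
tool_rot: [0.999, -0.032, 0.0, 0.0]
force: [-0.3, 0.2, -2.7]
finger_gap: 0.339
gripper_force: 60.5
```

Call:
servo_tool:
  commands: [0.005, 0, 0, 0, 0, 0, -1, 0.005, 0, 0, 0, 0, 0, -1, 0, 0, 0, 0, 0, 0, -1]

```text
t: 11.03
tcp_pos: [0.6064, -0.1104, 0.0094]
tool_rot: [0.999, -0.032, 0.0, 0.0]
force: [0.7, 0.5, -1.3]
finger_gap: 0.334
gripper_force: 60.5
```

Call:
servo_tool:
  commands: [0.003, 0, 0.004, 0, 0, 0, -1, 0.003, 0, 0, 0, 0, 0, -1, 0.003, 0, 0, 0, 0, 0, -1, 0, 0, 0, 0, 0, 0, -1]

```text
t: 11.37
tcp_pos: [0.6092, -0.1105, 0.007]
tool_rot: [0.999, -0.032, -0.002, -0.0]
force: [-3.7, -0.8, -1.0]
finger_gap: 0.335
gripper_force: 60.6
```

Call:
servo_tool:
  commands: [0.003, 0, 0, 0, 0, 0, -1, 0.002, 0, 0, 0, 0, 0, -1, 0, 0, 0, 0, 0, 0, -1]

```text
t: 11.62
tcp_pos: [0.6093, -0.1103, 0.0067]
tool_rot: [0.999, -0.032, -0.004, -0.001]
force: [-7.6, -2.0, 1.3]
finger_gap: 0.335
gripper_force: 60.8
```

Call:
servo_tool:
  commands: [0.004, 0, 0, 0, 0, 0, -1, 0.004, 0, 0, 0, 0, 0, -1, 0, 0, 0, 0, 0, 0, -1]

```text
t: 11.87
tcp_pos: [0.6093, -0.1103, 0.0067]
tool_rot: [0.999, -0.032, -0.008, -0.001]
force: [-15.1, -3.2, 7.0]
finger_gap: 0.339
gripper_force: 61.5
```

```bash
python3 chk.py pics/in2.png
```

```text
[ 0.60932108 -0.11025912  0.00665453] [ 0.99946164 -0.03173174 -0.00824589 -0.00123596] [-15.09553483  -3.19016316   6.95685085] 61.4839106798172
knife in mouth frame -0.08975574608762707 -0.0013943129753333332 yaw 0.001523656061244938 dz 5.45281109268856e-05
```

View pics/in2.png

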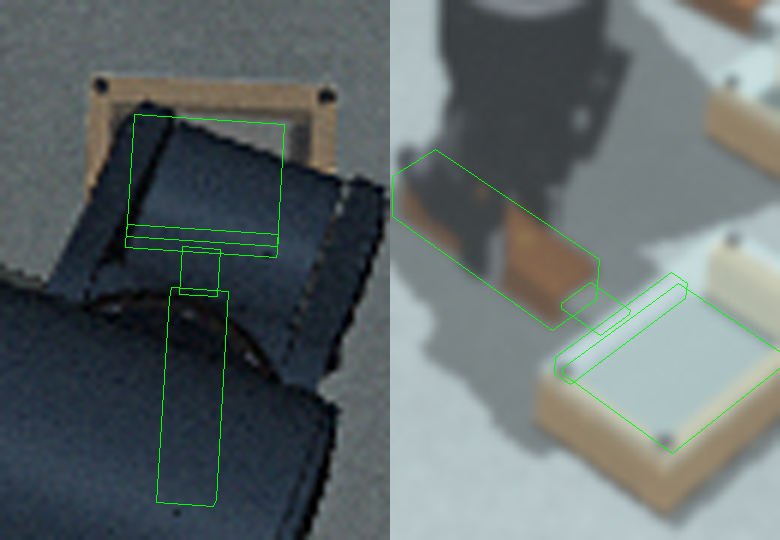

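It is home: x does not move as the force rises, and both views agree. I relax the push and release.

Call:
servo_tool:
  commands: [-0.006, 0, 0, 0, 0, 0, -1, -0.003, 0, 0, 0, 0, 0, -1, 0, 0, 0, 0, 0, 0, -1]

```text
t: 12.22
tcp_pos: [0.6093, -0.1102, 0.0069]
tool_rot: [0.999, -0.032, -0.003, -0.001]
force: [-6.9, -0.8, -0.0]
finger_gap: 0.338
gripper_force: 60.8
```

Call:
servo_tool:
  commands: [0, 0, 0, 0, 0, 0, 1, 0, 0, 0, 0, 0, 0, 1, 0, 0, 0, 0, 0, 0, 1, 0, 0, 0, 0, 0, 0, 1, 0, 0, 0, 0, 0, 0, 1, 0, 0, 0, 0, 0, 0, 1, 0, 0, 0, 0, 0, 0, 1, 0, 0, 0, 0, 0, 0, 1]

```text
t: 12.88
tcp_pos: [0.6126, -0.1107, 0.0074]
tool_rot: [0.999, -0.032, 0.0, 0.0]
force: [0.5, -0.4, 0.3]
finger_gap: 0.997
gripper_force: 0.0
```

Call:
servo_tool:
  commands: [0, 0, -0.02, 0, 0, 0, 1, 0, 0, -0.03, 0, 0, 0, 1, 0, 0, -0.05, 0, 0, 0, 1, 0, 0, -0.06, 0, 0, 0, 1, 0, 0, -0.06, 0, 0, 0, 1, -0.04, 0.02, -0.06, 0, 0, 0, 1, -0.06, 0.05, -0.03, 0, 0, 0, 1, -0.06, 0.05, 0, 0, 0, 0, 1, -0.06, 0.05, 0, 0, 0, 0, 1, -0.06, 0.05, 0, 0, 0, 0, 1, 0, 0.06, 0, 0, 0, 0, 1, 0, 0.06, 0, 0, 0, 0, 1]

```text
t: 13.88
tcp_pos: [0.4596, -0.2713, 0.1632]
tool_rot: [0.999, -0.033, -0.0, -0.0]
force: [1.1, -0.7, 0.1]
finger_gap: 0.996
gripper_force: 0.0
```

Call:
servo_tool:
  commands: [0, 0.06, 0, 0, 0, 0, 1, 0, 0.06, 0, 0, 0, 0, 1, 0, 0.06, 0, 0, 0, 0, 1, 0, 0.06, 0, 0, 0, 0, 1, 0, 0.06, 0, 0, 0, 0, 1, 0, 0, 0, 0, 0, 0, 1, 0, 0, 0, 0, 0, 0, 1]

```text
t: 14.47
tcp_pos: [0.4519, -0.4228, 0.1628]
tool_rot: [0.999, -0.033, 0.0, 0.0]
force: [-0.2, 1.3, -0.2]
finger_gap: 0.997
gripper_force: 0.0
```

```bash
python3 chk.py pics/end.png 1; python3 - <<'E'
from h import *
P={n:manip.snapshot(n) for n in("top","scene")}
V=[]
for n in P:
    g=[.63,-.11,.013];L=manip.silhouettes(P[n],"broad_grip");c=proj(P[n],g)[0]
    print(n,c.round(),[(np.round(d["box"]).tolist(),round(d["conf"],2)) for d in L])
    # handle-only fit by colour
    hsv=cv2.cvtColor(P[n]["img"],cv2.COLOR_RGB2HSV);m=cv2.inRange(hsv,(3,110,40),(20,255,255))
    c=proj(P[n],[.598,-.11,.013])[0].astype(int);k=np.zeros_like(m);k[c[1]-30:c[1]+30,c[0]-30:c[0]+30]=1
    m=(m*k>0).astype(float)
    v,f=fit([(P[n],m)],[box(-.05,.055,.03,0,.026)],[.598,-.108,-.065])
    H=np.array([.688,-.114]);u=np.array([.9979,-.065]);d=v[:2]-H
    print(m.sum(),v.round(4),round(f,3),"mouth frame",(d@u).round(4),(u[0]*d[1]-u[1]*d[0]).round(4))
E
```

```text
[ 0.4518578  -0.42276245  0.16279194] [ 9.99439539e-01 -3.34696549e-02  4.27130506e-04  4.54633035e-04] [-0.21605935  1.27477812 -0.1557524 ] 0.0
knife in mouth frame -0.22658807473896989 -0.32342738185785447 yaw -0.0019518269398013932 dz 0.15619193718477492
top [336. 172.] [([328.0, 153.0, 20.0, 44.0], 0.77), ([211.0, 242.0, 32.0, 67.0], 0.63)]
312.0 [ 0.6013 -0.1135 -0.0416] 0.201 mouth frame -0.0866 -0.0052
scene [336. 241.] [([312.0, 223.0, 42.0, 30.0], 0.86), ([304.0, 142.0, 49.0, 28.0], 0.84)]
189.0 [ 0.587  -0.0979 -0.3329] 1.346 mouth frame -0.1018 0.0095
```

View pics/end.png

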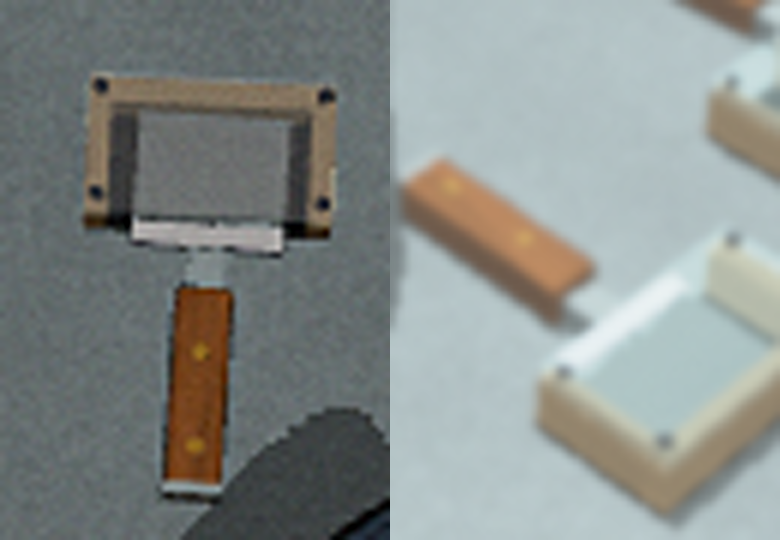

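The picture shows the blade leading edge against the slot's back (left panel, about (215,112)), parallel to the walls. The bar is just outside the mouth at (207,235), the handle lies on the counter, and the arm is clear. The scene-camera colour fit failed (misfit 1.35), so I set it aside. The top-camera fit puts the handle centre at -87 mm from the mouth, against the -88 mm given.

```bash
python3 -c "
from station import manip
print(manip.sign_off())"
```

```text
the job is handed in; nothing more can be done
None
```

The broad knife is flat in the wide slot, fully home against the back and released with its handle outside on the counter; I left the loose narrow knife alone and handed the job in at about 15 s (no verdict came back).

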